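# Issue one carton of test strips with the dispenser's hand wheel

## Robot

A 7-joint arm with a two-finger parallel gripper is mounted at the origin on the work surface. World frame = base frame: x ahead of the robot, y to its left, z up, the work surface at z = 0. Lengths are in m, angles in rad, forces in N, time in s.
With the tool pointing down it reaches from about 0.4 to 0.85 m from the base axis. Payload 4.5 kg.
Tool frame: the origin (TCP) lies at the very end of the fingers, on their centre line; the grasp point (between the pads) lies 19 mm behind it (manip.hold_point_z is the distance from the TCP to the grasp point, in m); z points along the fingers, y is the direction in which the jaws open and shut (so a half turn about z gives the same grasp; the last joint's range is limited). The gripper opens to 85 mm and grips with 20 to 120 N. Pads are 22 mm wide; open, the fingers measure 114 mm over their backs; the gripper's body (76 mm by 85 mm) begins 54 mm behind the grasp point. The pads swing forward as they close: fully open they stand 13 mm farther back than shut.
Start: joints at [1.311, 0.689, -0.195, 1.565, 0.157, 0.902, -0.215], TCP at [0.181, -0.598, 0.231] pointing down, gripper open.
Joint ranges: [-3.01, 3.01], [-0.46, 2.08], [-1.47, 1.51], [0.13, 2.56], [-1, 4.14], [0.04, 2.09], [-2.66, 2.66]. Speed limits (rad/s): [2.57, 2.57, 3.14, 3.14, 3.14, 3.14, 3.14].

## Interface

Orientations are given as a unit quaternion [w, x, y, z].
In Python, from cell import manip gives the robot as it stands.
- The arm moves only by the tool jog_arm, never from a script. Its argument "steps" is a list of rows, each a list of 6 numbers: the shift along the tool's x, y, z in m, then the turn, a rotation vector about the tool's x, y, z in degrees. In form: [[tx, ty, tz, wx, wy, wz], ...]. A call has 1 to 5 rows; each row is the pose to reach, as a shift and turn from the pose commanded when the call began, along the tool's axes at that moment; what a row does not reach only later rows make up. A row lasts 1/8 s, in which the tool goes at most 62.5 mm and 10.7 degrees, less where a joint would pass 70% of its speed; a pose out of reach is approached as far as the arm can. A call with a gripper value outside its range is refused whole. "grip" is the finger opening in m, from 0 to 0.0854, set as the call begins (left out, the last holds). The fingers move at their own pace and stop on an object; "grip_force" is the grip in N (left out, the last holds). Time passes only in rows, so rows that repeat a pose let the fingers close. It gives the time, the measured TCP pose, the force and the opening at its end, in the units of the state.
- manip.state(): the state, without advancing time (a new reading comes with each control period).
- manip.capture(name): name is "scene" or "top"; returns the picture (420x560x3 uint8, red, green, blue); there is no depth.
- manip.get_calibration(name): a dict with "camera_matrix" (3x3 intrinsics, pixels), "pose" (4x4, takes a point from camera to world coordinates). Camera axes: x right, y down, z forward; pixel columns grow to the right and rows downward; lengths in m; the calibration is good to about 2 mm. A picture is of the moment at which its call begins. get_calibration takes no time and is no camera call.
- manip.close_job(): hands the job in, once; it reports no verdict.
Trained networks look in the newest picture that a camera, given by its name, has taken for a name from the list of things; names that differ only in an ending like _2 or _b are one class to them, and where a whole thing is asked for, a point or a joint stands for the part that bears it (a point fixed in the world has none). Each returns a list of dicts, best first, with "score" (0 to 1); they miss things now and then, are a little off and sometimes report something else, mostly with a low value. They report only what shows in the picture. A call takes as long as a camera call.
- manip.recognise(camera, label): "position" ([x, y, z] in m, in the coordinates of the camera as it stood for that picture, good to about 4 mm: the middle of the surface that is visible of it).
- manip.outline_of(camera, label): "mask" (420x560 bool, what is visible of it).
- manip.mark_of(camera, label): "position" ([x, y, z] in m, in the coordinates of the camera as it stood for that picture, good to about 4 mm: a listed point, or the origin of a listed thing).
The state is a dict: "clock": time; "joints": joint angles; "joint_vel": joint speeds; "joint_torque": joint torques, N m; "tcp_pos": TCP position; "eef_rot": TCP orientation; "contact_force": force on the tool from outside, world axes, zero at the start; "moment": the same for the moment, N m; "grip_width": finger opening in m.
Only numpy, scipy, OpenCV 4.12 (cv2) and the standard library are available. Lean on these libraries where they do the work, as an engineer would, in place of code of your own. Each camera call takes 0.05 s, during which the arm holds its last target. There are 200 camera calls.

## Task

At the health-check table, issue one carton of test strips: with the fingertips, push the dispenser's hand wheel round by its upright handle, clockwise seen from above, through exactly one turn, so that the handle is back in line with the fixed pointer where it started. Let the wheel alone move the cartons: do not touch them, do not run well past the pointer, and leave the other things on the table where they are. Finish with the hand clear of everything.

Things in the scene. Friction and masses are not known exactly. Their poses are not given: they have to be found in the camera images.
- handwheel (a joint): angle of the dispenser's hand wheel about its vertical axis, rad: 0 = handle parked at the pointer, grows as the wheel turns clockwise seen from above, 6.28 = one full turn. The wheel does not turn anticlockwise from 0 (stop) but turns freely on past one turn. Friction about 0.12 N m, so about 2 N at the handle; it stays where it is left, no coasting
- wheel_hub (a point): centre of the hand wheel, on its upright axis, 135 mm above the table. The wheel is horizontal: bare aluminium rim of 70 mm radius (14 mm thick), three steel spokes (12 mm thick), hub 32 mm wide; rim and spokes top out 142 mm above the table. Axes: +x points to the dispenser's outlet. It does not turn with the wheel
- handle (a point): the upright handle standing on the rim at the outer end of one spoke, 70 mm from the wheel's axis: black, round, 20 mm thick (17 mm at its narrowest), from the rim up to 197 mm above the table. This point is on its axis, 170 mm above the table, and goes round with the wheel
- park_mark (a point): tip of the fixed steel pointer just outside the rim, 90 mm from the wheel's axis, top 132 mm above the table, 12 mm wide: the handle starts beside it, on the line from the hub to the pointer, and is again there after one turn
- dispenser: fixed countertop dispenser. Origin on the table under the wheel's axis; its +x axis points to the outlet. Grey housing 120 x 120 mm, 110 mm tall, under the wheel; in front of it (+x) an open-topped channel (clear walls 57 mm tall, from x = 60 to 168 mm) holding three cartons in a row, then an open ledge to x = 220 mm. Channel floor and ledge 12 mm above the table. Each turn of the wheel drives a steel pusher 37 mm towards the outlet, which shoves the row along
- box_front_center (a point): centre of the yellow carton at the outlet end, front face 3 mm inside the channel's mouth; one turn of the wheel brings it out on to the ledge. Loose, 30 mm (along the channel) x 60 x 75 mm tall, top 87 mm above the table
- box_front: the same carton; origin at the centre of its underside, 12 mm above the table
- box_middle_center (a point): centre of the yellow carton in the middle of the row. Loose, 30 mm (along the channel) x 60 x 75 mm tall, top 87 mm above the table
- box_middle: the same carton; origin at the centre of its underside, 12 mm above the table
- box_rear_center (a point): centre of the yellow carton at the pusher end of the row. Loose, 30 mm (along the channel) x 60 x 75 mm tall, top 87 mm above the table
- box_rear: the same carton; origin at the centre of its underside, 12 mm above the table
- spare_box: a loose spare yellow carton like those in the dispenser (30 x 60 x 75 mm tall), standing on the table beside it; bystander; origin at the centre of its underside
- cup: white plastic drinking cup, 72 mm wide, 85 mm tall, standing on the table beside the dispenser; bystander; origin at the centre of its underside
- lancing_pen: blue lancing pen with white end, 115 x 16 x 14 mm, lying on the table beside the dispenser; bystander; origin under its middle
- meter: black glucose meter, 55 x 92 x 18 mm, lying on the table between robot and dispenser; bystander; origin under its middle
- zip_case: grey zip case, 150 x 105 x 32 mm, lying at the right of the table; bystander; origin under its middle

How it is judged:
On the way:
1. the wheel has been pushed half-way round, clockwise (value of joint handwheel above 3.14 rad), for 0.05 s.
At the end, for the whole second after the job is handed in: the wheel rests one full turn clockwise from its start, within 0.2 rad (11 degrees); the front carton stands upright on the ledge, out of the channel; the other two stand upright in the row behind it (value of joint handwheel between 6.0832 and 6.4832 rad and velocity of joint handwheel between -0.05 and 0.05 rad/s and x of box_front_center in the frame of dispenser between 0.18 and 0.194 m and x of box_middle_center in the frame of dispenser between 0.147 and 0.164 m and angle between each of box_front, box_middle, box_rear's own z axis and vertical below 0.15 rad and linear speed of each of box_front, box_middle, box_rear below 0.02 m/s); the robot touches nothing.
It fails at once if the wheel is turned well past one turn (more than about 25 degrees too far) (value of joint handwheel above 6.7332 rad).
It fails at once if the robot touches a carton in the dispenser (they are moved by the wheel alone) (contact force between any of the fingers, the arm and box_front above 0.5 N or contact force between any of the fingers, the arm and box_middle above 0.5 N or contact force between any of the fingers, the arm and box_rear above 0.5 N).
It fails at once if a carton in the dispenser is lifted (height (world z) of any of box_front_center, box_middle_center, box_rear_center above 0.065 m).
It fails at once if a bystander is moved by more than 20 mm or lifted (distance of any of spare_box, cup, lancing_pen, meter, zip_case from where it was at the start of the episode above 0.02 m).
It also fails if it takes over 61 s, if anything falls off the work surface, if the arm or the gripper's body presses on something with over 40 N, if the wrist force passes 120 N, or if a joint passes its speed limit or range.

## Working session

There is one attempt and no reset: what is moved stays moved. The work goes in short steps, Python scripts to look and compute and a tool call to move; the robot and the scene stay as the last step left them, time stands still between calls to the robot, and variables do not carry over. Pictures are saved under pics/ and viewed, about 8 in all and at most 12, crops included, and the job is handed in when it is done.

Besides the shell and the picture viewer there is one more tool, called in YAML: its name, and indented under it one key for each argument. jog_arm: Moves the arm, as the interface text tells. Its arguments: {"type":"object","properties":{"steps":{"type":"array"},"grip":{"type":"number"},"grip_force":{"type":"number"}},"required":["steps"]}

```bash
mkdir -p pics; cat > h.py <<'E'
import numpy as np, cv2
from cell import manip
def w(cam,p):
    T=np.array(manip.get_calibration(cam)["pose"]); return (T@np.r_[p,1])[:3]
def px(cam,P):
    c=manip.get_calibration(cam);T=np.linalg.inv(np.array(c["pose"]));q=np.array(c["camera_matrix"])@(T@np.r_[P,1])[:3];return q[:2]/q[2]
def ray(cam,u,v,z):
    c=manip.get_calibration(cam);T=np.array(c["pose"]);d=T[:3,:3]@np.linalg.solve(np.array(c["camera_matrix"]),[u,v,1.]);return T[:3,3]+d*(z-T[2,3])/d[2]
def save(cam,n):
    im=manip.capture(cam);cv2.imwrite(f"pics/{n}.png",im[:,:,::-1]);return im
E
python3 - <<'E'
from h import *
np.set_printoptions(precision=4,suppress=True)
a=save("scene","s0");b=save("top","t0")
cv2.imwrite("pics/st0.png",cv2.resize(np.hstack([a,b]),(800,300))[:,:,::-1])
s=manip.state();print(s)
for cam in("scene","top"):
  for l in["wheel_hub","handle","park_mark","dispenser","box_front_center","box_middle_center","spare_box","cup","meter","lancing_pen","zip_case"]:
    r=manip.mark_of(cam,l)
    print(cam,l,[(w(cam,x["position"]),round(x["score"],2)) for x in r[:2]])
E
```

```text
{'clock': 0.1, 'joints': array([ 1.3108,  0.6899, -0.1945,  1.5662,  0.1573,  0.9025, -0.2152]), 'joint_vel': array([-0.0005, -0.0021, -0.0015, -0.0044, -0.0004, -0.0005, -0.0002]), 'joint_torque': array([ -0.0031, -54.0597,  -1.2712, -15.8986,   0.0094,   0.0044,
         0.    ]), 'tcp_pos': array([ 0.1808, -0.5977,  0.2305]), 'eef_rot': array([-0.0008,  0.9892,  0.1464, -0.0002]), 'contact_force': array([1.4525, 0.6019, 0.0758]), 'moment': array([0.0483, 0.0131, 0.0321]), 'grip_width': 0.08576391886410437}
scene wheel_hub [(array([ 0.5066, -0.0708,  0.1365]), 0.72)]
scene handle [(array([ 0.4318, -0.0954,  0.1724]), 0.68)]
scene park_mark [(array([ 0.4173, -0.0964,  0.1359]), 0.84)]
scene dispenser [(array([ 0.5014, -0.0717,  0.0026]), 0.64), (array([ 0.612 , -0.0338,  0.0546]), 0.51)]
scene box_front_center [(array([ 0.6377, -0.0234,  0.0496]), 0.72)]
scene box_middle_center [(array([ 0.6117, -0.0324,  0.0535]), 0.58)]
scene spare_box [(array([ 0.6798, -0.1495,  0.0016]), 0.57)]
scene cup [(array([ 0.5449,  0.0893, -0.002 ]), 0.91), (array([ 0.643 , -0.0259,  0.0084]), 0.28)]
sce
[... 216 characters left out ...]
27,  0.1355]), 0.84), (array([ 0.579 , -0.0442,  0.0134]), 0.41)]
top handle [(array([ 0.4347, -0.0903,  0.1752]), 0.9)]
top park_mark [(array([ 0.4201, -0.1004,  0.1369]), 0.71)]
top dispenser [(array([ 0.5022, -0.0696,  0.0012]), 0.89)]
top box_front_center [(array([ 0.6447, -0.0227,  0.0465]), 0.51)]
top box_middle_center [(array([ 0.6167, -0.0368,  0.051 ]), 0.54)]
top spare_box [(array([ 0.6838, -0.1477,  0.0015]), 0.73), (array([ 0.6452, -0.0247,  0.0124]), 0.45)]
top cup [(array([ 0.5509,  0.0861, -0.0025]), 0.65)]
top meter [(array([ 0.3551, -0.1176,  0.0029]), 0.63)]
top lancing_pen [(array([ 0.4985, -0.2356,  0.0006]), 0.63)]
top zip_case [(array([ 0.4093, -0.587 ,  0.0018]), 0.9)]
```

View pics/t0.png

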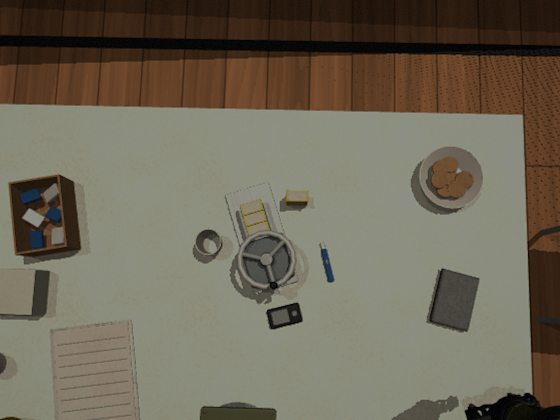

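View pics/s0.png

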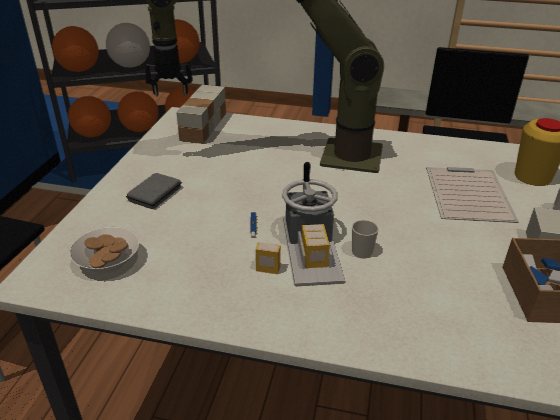

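The overhead view shows the wheel hub at about (267,260) px. The black handle is at (273,286), on the robot side, and the cartons are at (255,215) on the far side. The scene view agrees with this. Next I fit the dispenser pose from all the marks and work out the moves.

```bash
cat >> h.py <<'E'
def plan(H,a):
    # print tool-frame shift to a list of dispenser-frame targets
    pass
E
python3 - <<'E'
from h import *
from scipy.optimize import least_squares
from scipy.spatial.transform import Rotation as R
O={"wheel_hub":0,"handle":-.07,"park_mark":-.09,"dispenser":0,"box_front_center":.15,"box_middle_center":.12}
D=[]
for k in range(3):
  for cam in("scene","top"):
    manip.capture(cam)
    for l,o in O.items():
      for x in manip.mark_of(cam,l)[:1]: D.append((o,*w(cam,x["position"])[:2],x["score"]))
D=np.array(D)
f=lambda p:np.r_[p[0]+D[:,0]*np.cos(p[2])-D[:,1],p[1]+D[:,0]*np.sin(p[2])-D[:,2]]
r=least_squares(f,[.503,-.0715,.33],loss='soft_l1',f_scale=.004);p=r.x
print(p,np.degrees(p[2]),np.abs(r.fun).max())
for cam in("scene","top"):
  H=p[:2]; u=np.array([np.cos(p[2]),np.sin(p[2])])
  print(cam,px(cam,[*(H-.07*u),.197]),px(cam,[*H,.142]),px(cam,[*(H+.07*u),.142]))
s=manip.state();q=s["eef_rot"];Rm=R.from_quat([q[1],q[2],q[3],q[0]]).as_matrix();print(Rm,s["clock"],s["tcp_pos"])
np.save("p.npy",p)
b=cv2.imread("pics/t0.png")[180:340,190:350];a=cv2.imread("pics/s0.png")[150:290,240:400]
cv2.imwrite("pics/c0.png",np.hstack([cv2.resize(a,(400,350),interpolation=2),cv2.resize(b,(350,350),interpolation=2)]))
E
```

```text
[ 0.50168061 -0.07182898  0.32039207] 18.357113123854155 0.1798280428322826
scene [307.12022178 162.88867577] [309.79252869 192.91075817] [313.49308985 207.18131309]
top [272.88430117 284.9484283 ] [265.86080225 258.9048838 ] [258.16424967 233.00948722]
[[ 9.57127055e-01  2.89668432e-01  2.83133618e-05]
 [ 2.89668434e-01 -9.57127052e-01 -7.12387642e-05]
 [ 6.46386334e-06  7.63860357e-05 -9.99999997e-01]] 3.3 [ 0.18104381 -0.59823293  0.23130964]
```

View pics/c0.png

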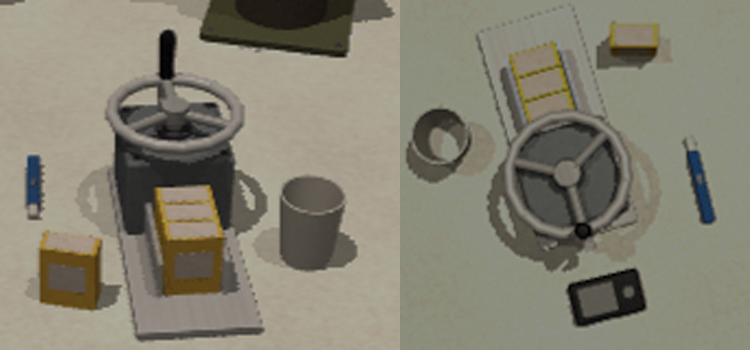

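jog_arm:
  steps:
    - [0.039, -0.036, 0, 0, 0, 0]
    - [0.078, -0.072, 0, 0, 0, 0]
    - [0.117, -0.108, 0, 0, 0, 0]
    - [0.156, -0.144, 0, 0, 0, 0]
    - [0.195, -0.18, 0, 0, 0, 0]
  grip: 0.0

```text
clock: 3.92
tcp_pos: [0.3165, -0.3681, 0.2316]
eef_rot: [0.0, 0.989, 0.146, 0.0]
contact_force: [0.8, 0.1, -0.4]
grip_width: -0.0001
```

jog_arm:
  steps:
    - [0.039, -0.036, 0, 0, 0, 0]
    - [0.078, -0.072, 0, 0, 0, 0]
    - [0.117, -0.108, 0, 0, 0, 0]
    - [0.156, -0.144, 0, 0, 0, 0]
    - [0.194, -0.181, 0, 0, 0, 0]

```text
clock: 4.55
tcp_pos: [0.4499, -0.1386, 0.2316]
eef_rot: [0.0, 0.989, 0.146, 0.001]
contact_force: [0.7, -0.1, 1.7]
grip_width: -0.0
```

jog_arm:
  steps:
    - [0, 0, 0, 0, 0, 0]
    - [0, 0, 0.02, 0, 0, 0]
    - [0, 0, 0.04, 0, 0, 0]
    - [0, 0, 0.06, 0, 0, 0]
    - [0, 0, 0.072, 0, 0, 0]

```text
clock: 5.18
tcp_pos: [0.4482, -0.1409, 0.1586]
eef_rot: [0.0, 0.989, 0.146, -0.0]
contact_force: [-0.6, -0.4, 0.8]
grip_width: -0.0
```

```bash
python3 - <<'E'
from h import *
s=manip.state();print(s["clock"],s["tcp_pos"],s["eef_rot"],s["contact_force"],s["grip_width"])
b=save("top","t1")[180:340,190:350];a=save("scene","s1")[130:270,240:400]
cv2.imwrite("pics/c1.png",np.hstack([cv2.resize(a,(400,350),interpolation=2),cv2.resize(b,(350,350),interpolation=2)])[:,:,::-1])
E
```

```text
5.175 [ 0.44819135 -0.14088056  0.15858475] [ 9.11165292e-05  9.89320094e-01  1.45758373e-01 -4.90507096e-04] [-0.58647392 -0.38376547  0.75442119] -2.5551251019621308e-05
```

View pics/c1.png

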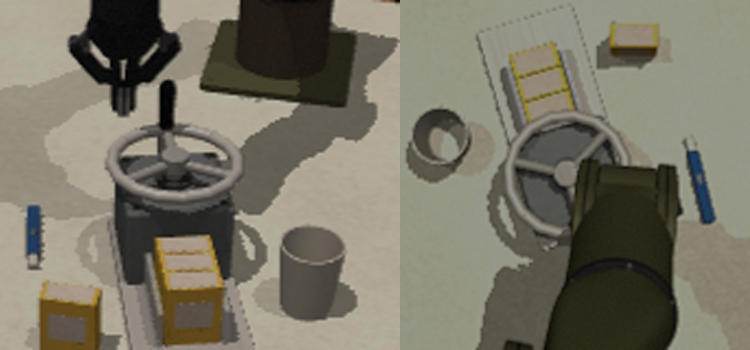

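The fingers are shut beside the handle on its upstream side, and nothing has been touched. I'll raise them 10 mm so that only the straight part of the pads meets the handle. Then I'll work out the circle in tool axes.

```bash
python3 - <<'E'
import numpy as np
P=[(-70,50)]+[(round(-70*np.cos(t)),round(-70*np.sin(t))) for t in np.radians(np.arange(-35,336,10))]
for k in range(0,len(P)-1,5):
  print(P[k],[[(x-P[k][0])/1000,(y-P[k][1])/1000] for x,y in P[k+1:k+6]])
E
```

```text
(-70, 50) [[0.013, -0.01], [0.007, -0.02], [0.002, -0.032], [0.0, -0.044], [0.0, -0.056]]
(-70, -6) [[0.002, -0.012], [0.007, -0.024], [0.013, -0.034], [0.021, -0.043], [0.03, -0.051]]
(-40, -57) [[0.01, -0.006], [0.022, -0.011], [0.034, -0.013], [0.046, -0.013], [0.058, -0.011]]
(18, -68) [[0.012, 0.005], [0.022, 0.011], [0.031, 0.019], [0.039, 0.028], [0.045, 0.038]]
(63, -30) [[0.005, 0.012], [0.007, 0.024], [0.007, 0.036], [0.005, 0.048], [0.0, 0.06]]
(63, 30) [[-0.006, 0.01], [-0.014, 0.019], [-0.023, 0.027], [-0.033, 0.033], [-0.045, 0.038]]
(18, 68) [[-0.012, 0.002], [-0.024, 0.002], [-0.036, 0.0], [-0.048, -0.005], [-0.058, -0.011]]
(-40, 57) [[-0.009, -0.008], [-0.017, -0.017], [-0.023, -0.027]]
```

jog_arm:
  steps:
    - [0.013, -0.01, -0.01, 0, 0, 0]
    - [0.007, -0.02, -0.01, 0, 0, 0]
    - [0.002, -0.032, -0.01, 0, 0, 0]
    - [0.0, -0.044, -0.01, 0, 0, 0]
    - [0.0, -0.056, -0.01, 0, 0, 0]

```text
clock: 5.9
tcp_pos: [0.433, -0.0861, 0.1696]
eef_rot: [0.0, 0.989, 0.146, 0.001]
contact_force: [3.3, -2.5, 0.6]
grip_width: 0.0002
```

jog_arm:
  steps:
    - [0.002, -0.012, 0, 0, 0, 0]
    - [0.007, -0.024, 0, 0, 0, 0]
    - [0.013, -0.034, 0, 0, 0, 0]
    - [0.021, -0.043, 0, 0, 0, 0]
    - [0.03, -0.051, 0, 0, 0, 0]

```text
clock: 6.52
tcp_pos: [0.4464, -0.0285, 0.1691]
eef_rot: [0.0, 0.989, 0.146, -0.001]
contact_force: [-0.6, -3.3, -0.6]
grip_width: -0.0003
```

```bash
python3 - <<'E'
from h import *
s=manip.state();print(s["clock"],s["tcp_pos"],s["eef_rot"],s["contact_force"],s["grip_width"])
b=save("top","t2")[180:340,190:350];a=save("scene","s2")[130:270,240:400]
cv2.imwrite("pics/c2.png",np.hstack([cv2.resize(a,(400,350),interpolation=2),cv2.resize(b,(350,350),interpolation=2)])[:,:,::-1])
E
```

```text
6.525 [ 0.44642631 -0.02850246  0.16908152] [ 1.45764079e-04  9.89240483e-01  1.46297297e-01 -5.88497712e-04] [-0.58717612 -3.25229827 -0.57879475] -0.00034962108003266777
```

View pics/c2.png

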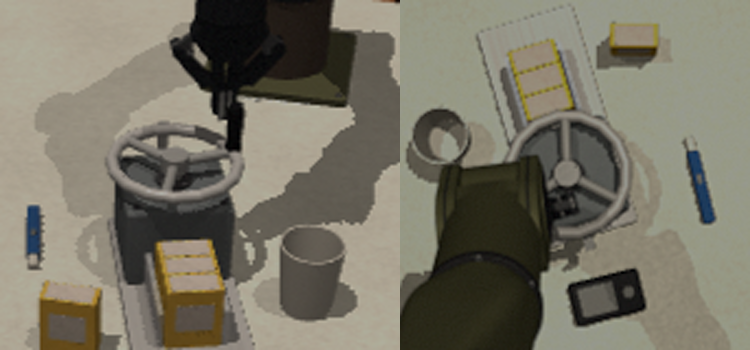

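The wheel is turning with the handle pushed ahead, at (235,125) in the left crop, and the force is about 3 N. I'll carry on round.

jog_arm:
  steps:
    - [0.01, -0.006, 0, 0, 0, 0]
    - [0.022, -0.011, 0, 0, 0, 0]
    - [0.034, -0.013, 0, 0, 0, 0]
    - [0.046, -0.013, 0, 0, 0, 0]
    - [0.058, -0.011, 0, 0, 0, 0]

```text
clock: 7.25
tcp_pos: [0.499, -0.002, 0.1691]
eef_rot: [0.0, 0.989, 0.146, -0.001]
contact_force: [-2.9, -4.6, -0.6]
grip_width: -0.0002
```

jog_arm:
  steps:
    - [0.012, 0.005, 0, 0, 0, 0]
    - [0.022, 0.011, 0, 0, 0, 0]
    - [0.031, 0.019, 0, 0, 0, 0]
    - [0.039, 0.028, 0, 0, 0, 0]
    - [0.045, 0.038, 0, 0, 0, 0]

```text
clock: 7.88
tcp_pos: [0.553, -0.0249, 0.1691]
eef_rot: [-0.0, 0.989, 0.146, -0.0]
contact_force: [-1.0, 1.3, 0.3]
grip_width: -0.0001
```

```bash
python3 - <<'E'
from h import *
s=manip.state();print(s["clock"],s["tcp_pos"],s["eef_rot"],s["contact_force"],s["grip_width"])
b=save("top","t3")[180:340,190:350];a=save("scene","s3")[130:270,240:400]
cv2.imwrite("pics/c3.png",np.hstack([cv2.resize(a,(400,350),interpolation=2),cv2.resize(b,(350,350),interpolation=2)])[:,:,::-1])
E
```

```text
7.875 [ 0.55300124 -0.02494697  0.16908535] [-4.59688261e-04  9.89247971e-01  1.46246566e-01 -4.26901456e-04] [-1.02091212  1.2864827   0.33128907] -7.75535421038365e-05
```

View pics/c3.png

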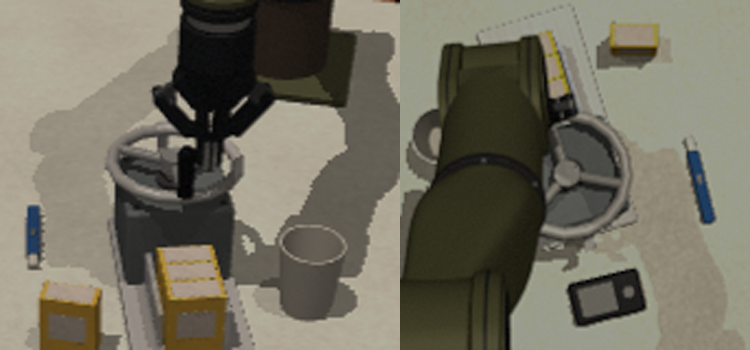

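Half-way round, the handle is at the outlet side, at (186,175) in the left crop. The cartons are advancing upright. I'll do the remaining half, stopping slightly short.

jog_arm:
  steps:
    - [0.005, 0.012, 0, 0, 0, 0]
    - [0.007, 0.024, 0, 0, 0, 0]
    - [0.007, 0.036, 0, 0, 0, 0]
    - [0.005, 0.048, 0, 0, 0, 0]
    - [0.0, 0.06, 0, 0, 0, 0]

```text
clock: 8.6
tcp_pos: [0.5716, -0.0832, 0.1696]
eef_rot: [0.0, 0.989, 0.146, 0.001]
contact_force: [-0.0, 2.6, 0.5]
grip_width: 0.0001
```

jog_arm:
  steps:
    - [-0.006, 0.01, 0, 0, 0, 0]
    - [-0.014, 0.019, 0, 0, 0, 0]
    - [-0.023, 0.027, 0, 0, 0, 0]
    - [-0.033, 0.033, 0, 0, 0, 0]
    - [-0.045, 0.038, 0, 0, 0, 0]

```text
clock: 9.22
tcp_pos: [0.5382, -0.1325, 0.1695]
eef_rot: [0.0, 0.989, 0.146, 0.001]
contact_force: [2.1, 2.7, -0.3]
grip_width: -0.0004
```

jog_arm:
  steps:
    - [-0.012, 0.002, 0, 0, 0, 0]
    - [-0.024, 0.002, 0, 0, 0, 0]
    - [-0.036, 0.0, 0, 0, 0, 0]
    - [-0.048, -0.005, 0, 0, 0, 0]
    - [-0.058, -0.011, 0, 0, 0, 0]

```text
clock: 9.85
tcp_pos: [0.4795, -0.1376, 0.1695]
eef_rot: [-0.0, 0.989, 0.146, 0.001]
contact_force: [4.8, 3.5, -1.3]
grip_width: 0.0002
```

```bash
python3 - <<'E'
from h import *
s=manip.state();print(s["clock"],s["tcp_pos"],s["eef_rot"],s["contact_force"],s["grip_width"])
b=save("top","t4")[180:340,190:350];a=save("scene","s4")[130:270,240:400]
cv2.imwrite("pics/c4.png",np.hstack([cv2.resize(a,(400,350),interpolation=2),cv2.resize(b,(350,350),interpolation=2)])[:,:,::-1])
E
```

```text
9.85 [ 0.47951025 -0.13758428  0.16948217] [-1.37278913e-05  9.89231998e-01  1.46353159e-01  8.97954660e-04] [ 4.81536117  3.4713294  -1.2646585 ] 0.00019423669800559348
```

View pics/c4.png

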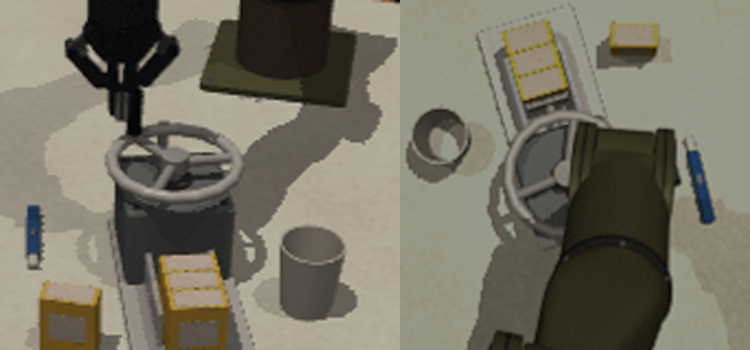

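The handle, at (133,115) in the left crop, is nearly home. I'll do the last short arc, back off, lift and measure.

jog_arm:
  steps:
    - [-0.009, -0.008, 0, 0, 0, 0]
    - [-0.017, -0.017, 0, 0, 0, 0]
    - [-0.023, -0.027, 0, 0, 0, 0]
    - [-0.023, -0.027, 0, 0, 0, 0]
    - [-0.013, -0.007, 0, 0, 0, 0]

```text
clock: 10.58
tcp_pos: [0.4628, -0.1341, 0.169]
eef_rot: [-0.001, 0.989, 0.148, -0.002]
contact_force: [0.5, -0.0, 0.4]
grip_width: 0.0002
```

jog_arm:
  steps:
    - [0, 0.03, 0, 0, 0, 0]
    - [0, 0.06, -0.03, 0, 0, 0]
    - [0, 0.1, -0.06, 0, 0, 0]
    - [0, 0.16, -0.06, 0, 0, 0]
    - [0, 0.16, -0.06, 0, 0, 0]

```text
clock: 11.2
tcp_pos: [0.5101, -0.2945, 0.2289]
eef_rot: [0.002, 0.99, 0.142, -0.001]
contact_force: [-0.1, 0.1, 0.2]
grip_width: -0.0001
```

```bash
python3 - <<'E'
from h import *
s=manip.state();print(s["clock"],s["tcp_pos"],s["contact_force"])
p=np.load("p.npy");H=p[:2]
d={}
bb=save("top","t5");aa=save("scene","s5")
# psi from marks
for cam in("top","scene"):
  for l in("handle","park_mark","wheel_hub","box_front_center","box_middle_center"):
    for x in manip.mark_of(cam,l)[:1]:
      P=w(cam,x["position"]);v=P[:2]-H;c,sn=np.cos(p[2]),np.sin(p[2]);q=np.array([c*v[0]+sn*v[1],-sn*v[0]+c*v[1]])
      print(cam,l,q.round(4),P[2].round(3),"ang",np.degrees(np.arctan2(q[1],-q[0])).round(1),round(x["score"],2))
# dark handle centroid in top, before/after, near expected position
for n in("t0","t5"):
  g=cv2.imread(f"pics/{n}.png").max(2).astype(int)[268:300,255:290];m=(g<32).astype(np.uint8)
  k,lab,st,ce=cv2.connectedComponentsWithStats(m);print(n,[(st[i,4],ce[i]+[255,268]) for i in range(1,k) if st[i,4]>8])
for th in(-20,-10,0,10):
  a=p[2]+np.pi-np.radians(th);print(th,px("top",[H[0]+.07*np.cos(a),H[1]+.07*np.sin(a),.197]),px("scene",[H[0]+.07*np.cos(a),H[1]+.07*np.sin(a),.197]))
cv2.imwrite("pics/c5.png",np.hstack([cv2.resize(aa[130:270,240:400],(400,350),interpolation=2),cv2.resize(bb[180:340,190:350],(350,350),interpolation=2)])[:,:,::-1])
E
```

```text
11.2 [ 0.51011814 -0.29447918  0.22893492] [-0.08293761  0.06132585  0.19155767]
top handle [-0.0672 -0.0054] 0.178 ang -4.6 0.62
top park_mark [-0.0891 -0.0008] 0.137 ang -0.5 0.65
top wheel_hub [0.0029 0.0007] 0.136 ang 166.1 0.62
top box_front_center [-0.0526 -0.1531] 0.001 ang -71.0 0.73
top box_middle_center [ 0.1552 -0.0035] 0.052 ang -178.7 0.73
scene handle [-0.0735 -0.0038] 0.172 ang -3.0 0.96
scene park_mark [-0.089   0.0016] 0.135 ang 1.0 0.91
scene wheel_hub [ 0.0011 -0.0035] 0.136 ang -107.7 0.83
scene box_front_center [ 0.179  -0.0004] 0.049 ang -179.9 0.93
scene box_middle_center [0.1504 0.0022] 0.052 ang 179.2 0.69
t0 [(np.int32(41), array([272.90243902, 284.80487805]))]
t5 [(np.int32(36), array([274.86111111, 284.55555556]))]
-20 [281.72156039 280.44372501] [298.81932122 163.96372777]
-10 [277.49962354 283.08431662] [302.8632483  163.24252752]
0 [272.88430117 284.9484283 ] [307.12022178 162.88867577]
10 [268.01838499 285.9774055 ] [311.4747088  162.91035686]
```

View pics/c5.png

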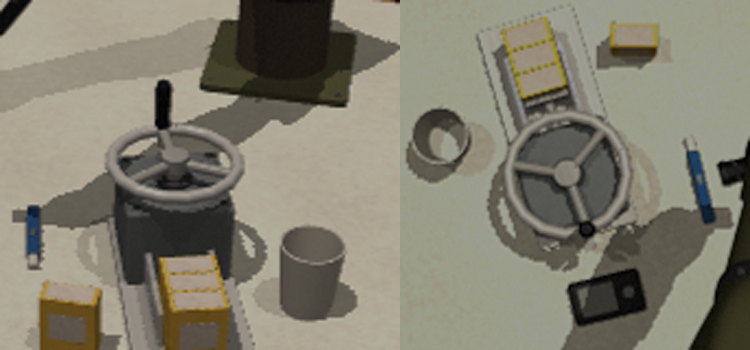

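Pixel comparison with the first picture puts the handle about 4° short of the start: 274.9 px now against 272.9 px then, at about 0.46 px/deg. That is inside the tolerance. A 5 mm nudge will centre it.

jog_arm:
  steps:
    - [-0.006, -0.05, 0, 0, 0, 0]
    - [-0.013, -0.1, 0, 0, 0, 0]
    - [-0.013, -0.14, 0.01, 0, 0, 0]
    - [-0.013, -0.145, 0.035, 0, 0, 0]
    - [-0.013, -0.145, 0.06, 0, 0, 0]

```text
clock: 12.42
tcp_pos: [0.4573, -0.1523, 0.1692]
eef_rot: [0.0, 0.989, 0.147, 0.001]
contact_force: [-0.2, -0.5, 0.1]
grip_width: -0.0004
```

jog_arm:
  steps:
    - [0, -0.015, 0, 0, 0, 0]
    - [0, -0.03, 0, 0, 0, 0]
    - [0, -0.036, 0, 0, 0, 0]
    - [0, -0.04, 0, 0, 0, 0]
    - [0, -0.04, 0, 0, 0, 0]

```text
clock: 13.05
tcp_pos: [0.4456, -0.115, 0.1697]
eef_rot: [0.0, 0.989, 0.146, 0.0]
contact_force: [-0.2, -0.2, 0.0]
grip_width: 0.0002
```

jog_arm:
  steps:
    - [0, 0.02, 0, 0, 0, 0]
    - [0, 0.05, 0, 0, 0, 0]
    - [0, 0.09, -0.04, 0, 0, 0]
    - [0, 0.14, -0.06, 0, 0, 0]
    - [0, 0.19, -0.06, 0, 0, 0]

```text
clock: 13.68
tcp_pos: [0.5021, -0.299, 0.2315]
eef_rot: [0.001, 0.989, 0.146, 0.002]
contact_force: [1.1, 0.1, -0.8]
grip_width: 0.0002
```

jog_arm:
  steps:
    - [0, 0.03, 0, 0, 0, 0]
    - [0, 0.06, 0, 0, 0, 0]
    - [0, 0.06, 0, 0, 0, 0]
    - [0, 0.06, 0, 0, 0, 0]
    - [0, 0.06, 0, 0, 0, 0]

```text
clock: 14.3
tcp_pos: [0.5179, -0.3528, 0.2294]
eef_rot: [-0.001, 0.989, 0.147, -0.0]
contact_force: [-0.9, 0.2, -0.2]
grip_width: -0.0001
```

```bash
python3 - <<'E'
from h import *
s=manip.state();print(s["clock"],s["tcp_pos"],s["contact_force"])
p=np.load("p.npy");H=p[:2]
bb=save("top","t6");aa=save("scene","s6")
for cam in("top","scene"):
  for l in("handle","box_front_center","box_middle_center","spare_box","cup","meter","lancing_pen","zip_case"):
    for x in manip.mark_of(cam,l)[:1]:
      P=w(cam,x["position"]);v=P[:2]-H;c,sn=np.cos(p[2]),np.sin(p[2]);q=np.array([c*v[0]+sn*v[1],-sn*v[0]+c*v[1]])
      print(cam,l,P.round(4),q.round(4),round(x["score"],2))
for n in("t0","t6"):
  g=cv2.imread(f"pics/{n}.png").max(2).astype(int)[268:300,255:290];m=(g<32).astype(np.uint8)
  k,lab,st,ce=cv2.connectedComponentsWithStats(m);print(n,[(st[i,4],ce[i]+[255,268]) for i in range(1,k) if st[i,4]>8])
cv2.imwrite("pics/c6.png",np.hstack([cv2.resize(aa[150:290,240:400],(400,350),interpolation=2),cv2.resize(bb[180:340,190:350],(350,350),interpolation=2)])[:,:,::-1])
E
```

```text
14.3 [ 0.51785156 -0.35279366  0.22936038] [-0.93641745  0.23146059 -0.24509312]
top handle [ 0.4353 -0.0934  0.1733] [-0.0698  0.0005] 0.65
top box_front_center [ 0.6759 -0.0162  0.047 ] [ 0.1829 -0.0021] 0.49
top box_middle_center [ 0.6471 -0.0254  0.053 ] [ 0.1527 -0.0017] 0.53
top spare_box [ 0.6842 -0.1442  0.0032] [ 0.1505 -0.1262] 0.71
top cup [ 0.5498  0.0882 -0.0008] [0.0961 0.1367] 0.68
top meter [ 0.3539 -0.1186  0.0022] [-0.155   0.0022] 0.73
top lancing_pen [ 0.4983 -0.2367  0.0036] [-0.0551 -0.1555] 0.49
top zip_case [ 0.4081 -0.5885  0.0024] [-0.2515 -0.4609] 0.66
scene handle [ 0.4341 -0.0954  0.1725] [-0.0716 -0.0011] 0.69
scene spare_box [ 6.813e-01 -1.521e-01 -1.000e-04] [ 0.1452 -0.1328] 0.56
scene cup [0.546  0.0883 0.0012] [0.0925 0.138 ] 0.64
scene lancing_pen [ 0.4909 -0.2421 -0.0037] [-0.0638 -0.1582] 0.54
scene zip_case [ 0.4102 -0.589   0.0035] [-0.2497 -0.462 ] 0.77
t0 [(np.int32(41), array([272.90243902, 284.80487805]))]
t6 [(np.int32(37), array([273.72972973, 285.10810811]))]
```

View pics/c6.png

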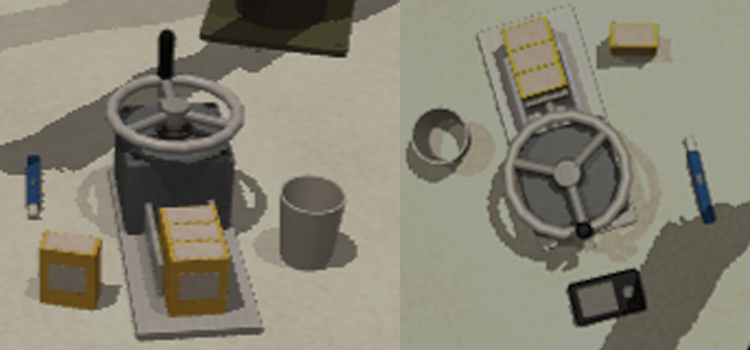

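The handle is now within about 2° of its start. The networks' reading of the front carton is noisy (about 0.183), so I'll measure its advance directly by image matching before handing in.

```bash
python3 - <<'E'
from h import *
p=np.load("p.npy");H=p[:2];c,s=np.cos(p[2]),np.sin(p[2])
# rectify plane of carton tops z=.087, 1 px = 0.5 mm, dispenser frame x 0.06..0.24, y -.06...06
def rect(cam,n):
  D=np.float32([[.06,-.06],[.24,-.06],[.24,.06],[.06,.06]])
  S=np.float32([px(cam,[H[0]+c*x-s*y,H[1]+s*x+c*y,.087]) for x,y in D])
  M=cv2.getPerspectiveTransform(S,np.float32([[0,0],[360,0],[360,240],[0,240]]))
  return cv2.warpPerspective(cv2.imread(f"pics/{n}.png"),M,(360,240),flags=cv2.INTER_CUBIC)
out=[]
for cam,a,b in(("top","t0","t6"),("scene","s0","s6")):
  A,B=rect(cam,a),rect(cam,b);out+=[A,B]
  for nm,(x0,x1) in {"front":(148,208),"mid":(88,148),"front+mid":(88,208)}.items():
    T=A[70:170,x0:x1];r=cv2.matchTemplate(B[50:190],T,cv2.TM_CCOEFF_NORMED);_,v,_,l=cv2.minMaxLoc(r)
    print(cam,nm,"shift mm",(l[0]-x0)/2,(l[1]-20)/2,round(v,3))
cv2.imwrite("pics/r.png",np.vstack([np.hstack(out[:2]),np.hstack(out[2:])]))
E
```

```text
top front shift mm -26.5 -1.0 0.935
top mid shift mm 35.0 0.5 0.913
top front+mid shift mm 34.5 0.0 0.9
scene front shift mm 34.0 0.5 0.913
scene mid shift mm 34.5 0.5 0.897
scene front+mid shift mm 34.0 0.5 0.898
```

View pics/r.png

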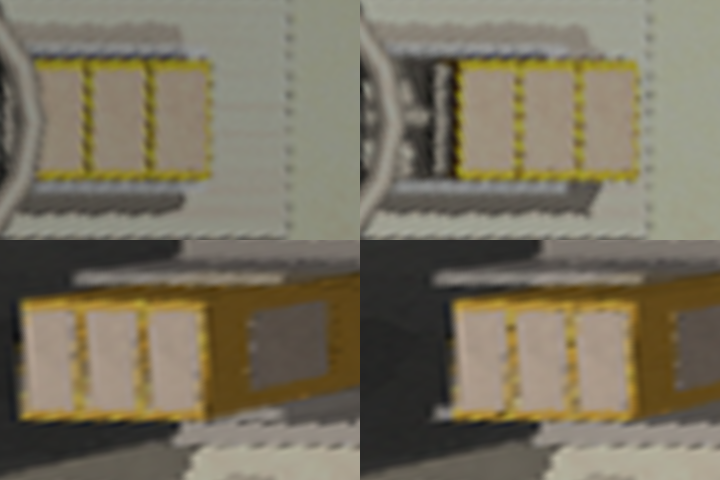

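Rectified views show the front carton's face moving from x≈165 to 199 mm, so its centre is at about 184 mm. That puts it just clear of the channel mouth at 168 mm. The middle carton is at about 153 mm. Both are within the limits, so I'm handing in.

```bash
python3 -c "
from cell import manip
print(manip.close_job())"
```

```text
the job is handed in; nothing more can be done
None
```

I turned the hand wheel one full turn clockwise and handed the job in at about 14.3 s. I pushed the handle with the shut fingertips, backed off, gave it one small correcting nudge, and then moved the hand well clear.

**Last checks**
- **Handle:** it is about 2° or less from its starting picture; the limit is 11°. Before the nudge it was about 4° short.
- **Cartons:** by image matching the row moved about 34–35 mm. The front carton's centre is at about 0.184 m (limits 0.180–0.194) and the middle one at about 0.153 m (limits 0.147–0.164). All three look upright.
- **Other things on the table:** everything re-measured is where it was, within the networks' noise.
- **Forces:** the highest reading was about 6 N while pushing, and about 1 N with the hand clear at the end.

**Checks that disagreed**
- The carton advance is 2–3 mm under the nominal 37 mm. This is probably slack in the row, and the cartons are still within limits.
- The network put the front carton at 0.183 m, with its usual error of about 4 mm.
- One overhead match on the front carton alone locked on to the wrong carton (a shift of -26.5 mm). I left it out because the other five matches agreed.

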